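# Seat one cover on its studs, hold the other over its tapped holes

## Robot

A 6-joint arm with a two-finger parallel gripper is mounted at the origin on a cart in front of the work surface, level with it; the furniture and walls round the work are solid. World frame = base frame: x ahead of the robot, y to its left, z up, the work surface at z = 0. Lengths are in mm, angles in degrees, forces in N, time in s.
With the tool pointing down it reaches from about 350 to 850 mm from the base axis. Payload 8.1 kg.
Tool frame: the origin (TCP) lies at the very end of the fingers, on their centre line; the grasp point (between the pads) lies 19 mm behind it (r.grip_point_offset is the distance from the TCP to the grasp point, in mm); z points along the fingers, y is the line along which they close (so a half turn about z gives the same grasp; the last joint's range is limited). The gripper opens to 85 mm and grips with 20 to 120 N. Pads are 22 mm wide; open, the fingers measure 114 mm over their backs; the gripper's body (76 mm by 85 mm) begins 54 mm behind the grasp point. The pads swing forward as they close: fully open they stand 13 mm farther back than shut.
Start: joints at [-71.986, 7.471, 85.268, -0, 87.261, -4.893], TCP at [233.56, -552.68, 231.292] pointing down, gripper open.
Joint ranges: [-169.43, 169.43], [-51.17, 129.36], [1.28, 143.12], [-76.62, 256.62], [0, 156.53], [-152.29, 152.29]. Speed limits (degrees/s): [136.94, 136.94, 159.86, 180, 180, 180].

## Interface

Orientations are given as [roll, pitch, yaw] about the fixed x, y, z axes, in that order (R = Rz(yaw) Ry(pitch) Rx(roll)).
In Python, from bench import status, eyes, r gives the robot as it stands.
- The arm moves only by the shell command python3 -m handwheel 'ROWS' [FORCE]. ROWS is a JSON object whose one key "series" holds a list that holds one entry, the list of rows, each a list of 7 numbers: the shift along the tool's x, y, z in cm, then the turn, a rotation vector about the tool's x, y, z in rad, then the opening, from 0 (shut) to 1 (fully open). In form: {"series": [[[tx, ty, tz, rx, ry, rz, claw], ...]]}. A call has 1 to 12 rows; each row is the pose to reach, as a shift and turn from the pose commanded when the call began, along the tool's axes at that moment; what a row does not reach only later rows make up. A row lasts 1/8 s, in which the tool goes at most 62.5 mm and 10.7 degrees, less where a joint would pass 70% of its speed; a pose out of reach is approached as far as the arm can. A call with a gripper value outside its range is refused whole. The fingers move at their own pace and stop on an object; FORCE is the grip in N (left out, the last holds). Time passes only in rows, so rows that repeat a pose let the fingers close. It gives the time, the measured TCP pose, the force, the opening and the grip force at its end, in the units of the state.
- status.sense(): the state, without advancing time (a new reading comes with each control period).
- eyes.snapshot(name): name is "scene" or "top" or "wrist"; returns a dict with "img" (400x640x3 uint8, red, green, blue), "mtx" (3x3 intrinsics, pixels), "R" (3x3) and "t" (3): a world point X has camera coordinates R X + t. Camera axes: x right, y down, z forward; pixel columns grow to the right and rows downward; lengths in mm; the calibration is good to about 2 mm. A picture is of the moment at which its call begins. There is no depth.
- r.hand_in(): hands the job in; it is judged then, once.
The state is a dict: "time": time; "joint_pos": joint angles; "qd": joint speeds; "joint_efforts": joint torques, N m; "tool_pos": TCP position; "tcp_rot": TCP orientation; "ft_force": force on the tool from outside, world axes, zero at the start; "wrist_torque": the same for the moment, N m; "finger_gap": finger opening in mm; "grip_force": force on a finger pad.
Only numpy, scipy, OpenCV 4.12 (cv2) and the standard library are available. Lean on these libraries where they do the work, as an engineer would, in place of code of your own. Each camera call takes 0.05 s, during which the arm holds its last target. There are 200 camera calls.

## Task

Close up the open two-bay bare metal housing with the covers that match its bays; three covers lie about and one belongs to another unit. First put the short cover over the four studs of the short bay, flat down on the housing, and let go of it; then take the long cover and hold it level and still about a centimetre above the long bay, its four corner holes lined up over the tapped holes, so that a colleague can start the screws. The sealing bead round the long bay is fresh: let nothing touch it, leave the third cover and the other things on the bench where they are, and finish still holding the long cover there.

Things in the scene. Friction and masses are not known exactly. Their poses are not given: they have to be found in the camera images.
- housing: Open-topped bare metal housing fixed to the bench, 96 mm (x) x 222 mm (y), 260 mm with its end lugs; two 16 mm long black cable glands on its +x flank, 12 to 32 mm up. Origin: centre of its underside, z up. Flat top face 48 mm up. Two bays with circuit boards inside: long bay centred at y = -45 mm, short bay at y = +67 mm.
- large_bay (a point): Centre of the long bay at the height of the top face; axes as the housing's. Round the opening are four tapped holes, 5 mm across, at x = +-33 mm, y = +-51 mm from here, and a black rubbery sealing bead (56 x 111 mm loop) that stands 1.5 mm above the face.
- small_bay (a point): Centre of the short bay at the height of the top face; axes as the housing's. Four upright steel studs, 5 mm in diameter, 12 mm tall, cone-tipped, stand at x = +-33 mm, y = +-29 mm from here; no bead.
- bead: The fresh sealing bead round the long bay, part of the housing; origin at its centre, 0.3 mm below the top face.
- cover_large: Long cover, loose, flat on the bench: bare metal plate 84 mm (x) x 120 mm (y) x 5 mm, 8 mm through holes near its corners at x = +-33, y = +-51 mm; 0.18 to 0.32 kg. Origin: centre of its underside, z up. Grip: upright grey connector shell in its middle, 26 mm (x) x 44 mm (y), flats 26 mm apart closed along x, top 41 mm above the underside, foot 34 x 56 mm up to 9 mm. Fits either way round.
- cover_small: Short cover, loose, flat on the bench: bare metal plate 84 mm (x) x 76 mm (y) x 5 mm, 8 mm through holes near its corners at x = +-33, y = +-29 mm; 0.13 to 0.25 kg. Origin: centre of its underside, z up. Grip: upright grey connector shell in its middle, 26 mm (x) x 44 mm (y), flats 26 mm apart closed along x, top 41 mm above the underside, foot 34 x 56 mm up to 9 mm. Fits either way round.
- cover_odd: The third cover, of another unit, not to be used: bare metal plate 84 mm (x) x 98 mm (y) x 5 mm with its four 8 mm holes at the middles of its sides instead of the corners. Loose; same connector shell. Origin: centre of its underside.
- cover_large_hole_a (a point): Mouth, on the underside, of the long cover's hole at its x = -33, y = -51 mm.
- cover_large_hole_b (a point): Mouth, on the underside, of the long cover's hole at its x = +33, y = +51 mm.
- tapped_a (a point): Mouth of the tapped hole at x = -33, y = -51 mm from the long bay's centre, on the top face.
- tapped_b (a point): Mouth of the tapped hole at x = +33, y = +51 mm from the long bay's centre.
- cover_small_hole_a (a point): Mouth, on the underside, of the short cover's hole at its x = -33, y = -29 mm.
- cover_small_hole_b (a point): Mouth, on the underside, of the short cover's hole at its x = +33, y = +29 mm.
- stud_a (a point): Foot, on the top face, of the stud at x = -33, y = -29 mm from the short bay's centre.
- stud_b (a point): Foot, on the top face, of the stud at x = +33, y = +29 mm from the short bay's centre.
- screw_dish: Bystander: small loose steel dish of pins, 68 mm across, 14 mm tall, between the covers and the housing. Origin: centre of its underside.
- loupe: Bystander: black eyepiece loupe, loose, 37 mm across, 29 mm tall, at the front of the bench. Origin: centre of its underside.
- driver: Bystander: precision screwdriver, loose, 136 mm long (its y), 10 mm thick, lying at the front of the bench. Origin: its middle, underneath.

How it is judged:
By the outcome, as a careful person would: the job done as asked, in the order asked, and still so for the second after the job is handed in, while the arm keeps its last pose, push and grip.
It also fails if it takes over 67 s, if anything falls off the work surface, if the arm or the gripper's body presses on something with over 40 N, if the wrist force passes 120 N, or if a joint passes its speed limit or range.

## Working session

There is one attempt and no reset: what is moved stays moved. The work goes in short steps, Python scripts to look and compute and a shell command to move; the robot and the scene stay as the last step left them, time stands still between calls to the robot, and variables do not carry over. Pictures are saved under pics/ and viewed, at most 10 in all, crops included, and the job is handed in when it is done.

```bash
ls; mkdir -p pics; python3 - <<'E'
from bench import status, eyes, r
import cv2
s=status.sense(); print(s['time'],s['tool_pos'],s['tcp_rot'],s['finger_gap'])
for n in ("scene","top"):
    d=eyes.snapshot(n); cv2.imwrite(f"pics/{n}0.png",d['img'][:,:,::-1]); print(n,d['mtx'],d['R'],d['t'])
E
```

```text
pics
0.0 [ 233.37358856 -552.13847585  230.23203927] [-1.79893793e+02 -8.59698921e-03  2.29070576e+01] 85.12739923649735
scene [[479.11145145   0.         316.18287896]
 [  0.         479.11145145 209.99551461]
 [  0.           0.           1.        ]] [[-0.74364162 -0.66857454 -0.00228654]
 [-0.36483468  0.40865924 -0.83659625]
 [ 0.56026137 -0.62129358 -0.5478152 ]] [ 409.69577048  215.95388034 1111.65445139]
top [[504.87843999   0.         318.91849517]
 [  0.         504.87843999 190.81590175]
 [  0.           0.           1.        ]] [[ 0.02751834 -0.99958077 -0.00900115]
 [-0.99380714 -0.0263874  -0.10794012]
 [ 0.10765736  0.01191574 -0.99411665]] [  60.77454852  516.42381177 1376.72135569]
```

View pics/top0.png

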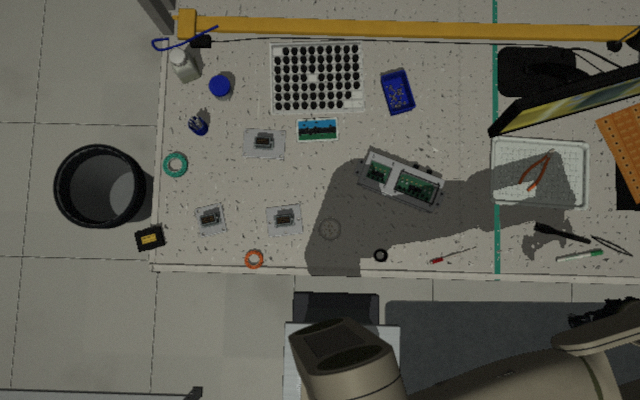

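View pics/scene0.png

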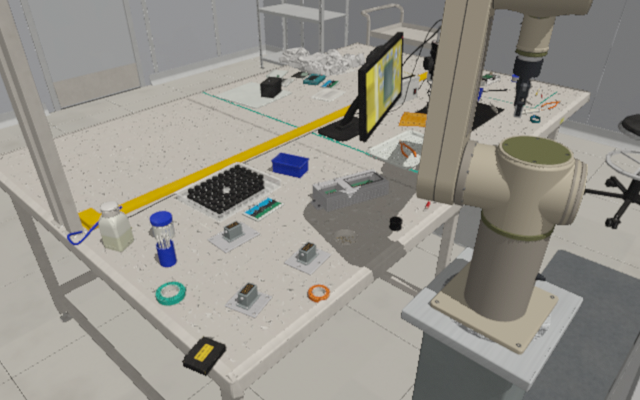

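The top view shows the covers near (264,142), (210,217) and (284,218). The housing is at (401,180) with its glands on the far side, the dish is at (330,229), the loupe at (380,255) and the driver at (453,255). I'll enlarge it to tell the covers apart and fit their outlines.

```bash
cat > h.py <<'E'
import numpy as np, cv2
from bench import status, eyes, r
def ray(d,uv,z):
    uv=np.atleast_2d(np.asarray(uv,float)); p=np.c_[uv,np.ones(len(uv))]
    v=(np.linalg.inv(d['mtx'])@p.T).T@d['R']; c=-d['R'].T@d['t']
    return c+v*((z-c[2])/v[:,2])[:,None]
def proj(d,X):
    q=np.atleast_2d(X)@d['R'].T+d['t']; q=q@d['mtx'].T; return q[:,:2]/q[:,2:]
E
python3 - <<'E'
from h import *
d=eyes.snapshot("top"); im=d['img']
bg=cv2.imwrite
c=im[115:275,190:480][:,:,::-1]
a=cv2.resize(c[5:125,0:125],None,fx=5,fy=5,interpolation=cv2.INTER_CUBIC)[:600]
cv2.imwrite("pics/covers.png",a)
b=cv2.resize(im[140:220,350:450][:,:,::-1],None,fx=6,fy=6,interpolation=cv2.INTER_CUBIC)
b=np.clip(b.astype(float)*1.6,0,255); cv2.imwrite("pics/house.png",b)
for n,uv,z in [("c1",(264,142),20),("c2",(210,217),20),("c3",(284,218),20),("h",(401,180),48),("dish",(330,229),10),("loupe",(380,255),15)]: print(n,ray(d,uv,z)[0].round(0))
E
```

```text
c1 [650. 234.  20.]
c2 [434. 376.  20.]
c3 [437. 170.  20.]
h [ 548. -150.   48.]
dish [410.  41.  10.]
loupe [342. -99.  15.][ WARN:0@2.030] global loadsave.cpp:1063 imwrite_ Unsupported depth image for selected encoder is fallbacked to CV_8U.
```

View pics/covers.png

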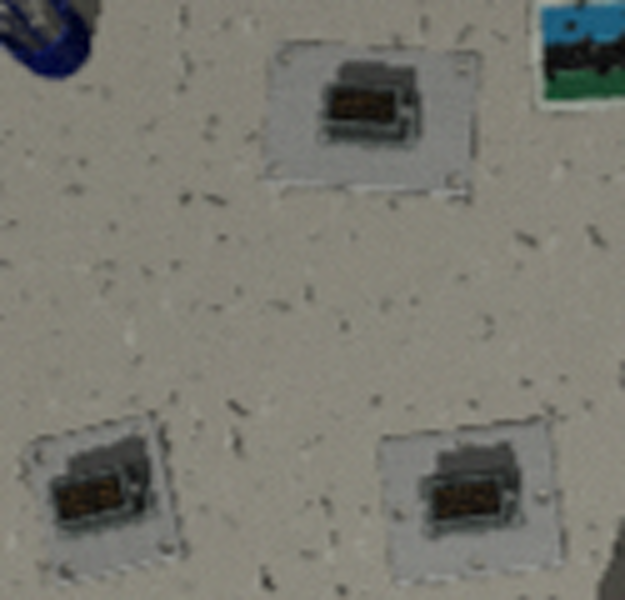

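View pics/house.png

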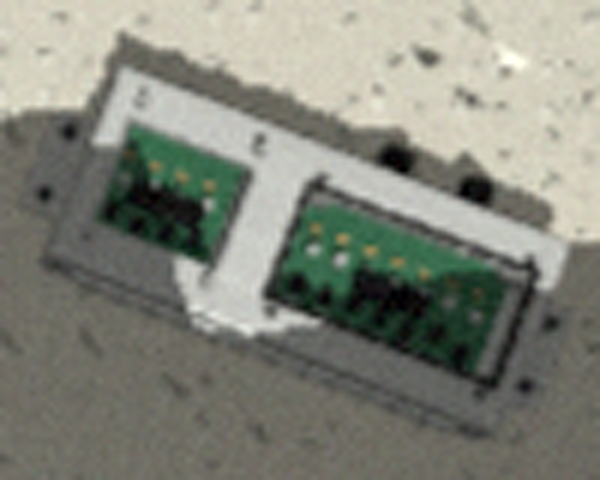

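The top crop identifies the covers. The long one (corner holes) has crop corners (270,45), (480,52), (470,198) and (262,182). The short one (nearly square, corner holes) is bottom left, at (25,440), (155,413), (185,555) and (50,582). The odd one, with holes at mid-side, is bottom right. In the housing crop the short bay is on the left with a stud at about (140,97), the long bay with its bead is on the right, and the glands are on the far flank.

```bash
python3 - <<'E'
from h import *
d=eyes.snapshot("top")
def quad(n,p,s,o,z):
    P=ray(d,np.array(p)/s+np.array(o)-0.4,z)[:,:2]; print(n,P.mean(0).round(1),"sides",np.linalg.norm(np.roll(P,-1,0)-P,axis=1).round(0))
    e=P[0]-P[3]+P[1]-P[2]; f=P[0]-P[1]+P[3]-P[2]  # +x(up) , +y(left)
    print(" yaw from x",np.degrees(np.arctan2(e[1],e[0])).round(1)," from y",np.degrees(np.arctan2(-f[0],f[1])).round(1))
quad("long",[(270,43),(480,52),(471,198),(262,184)],5,(190,120),5)
quad("short",[(25,440),(155,413),(187,555),(50,582)],5,(190,120),5)
quad("odd",[(380,437),(550,418),(564,565),(397,582)],5,(190,120),5)
quad("house",[(122,68),(567,240),(490,435),(48,262)],6,(350,140),48)
w=eyes.snapshot("wrist"); s=status.sense()
print("cam",(-w['R'].T@w['t']).round(1),"tcp",s['tool_pos'].round(1),w['R'].round(3),w['mtx'].round(1), s['tcp_rot'],s['joint_pos'])
E
```

```text
long [649.3 236.6] sides [121.  85. 120.  82.]
 yaw from x -1.1  from y -1.7
short [429.  378.3] sides [75. 82. 78. 82.]
 yaw from x 14.2  from y 13.0
odd [432.9 170.5] sides [97. 83. 94. 82.]
 yaw from x 8.1  from y 7.6
house [ 544.5 -149. ] sides [218.  97. 215.  97.]
 yaw from x -20.3  from y -20.0
cam [ 307.7 -522.   372.9] tcp [ 233.5 -552.4  230.8] [[ 0.388 -0.921 -0.001]
 [-0.876 -0.369  0.311]
 [-0.287 -0.12  -0.95 ]] [[293.8   0.  321.1]
 [  0.  293.8 205.9]
 [  0.    0.    1. ]] [-1.79948662e+02 -4.45716806e-03  2.29045988e+01] [-7.19864383e+01  7.49166663e+00  8.52971490e+01  6.38459247e-05
  8.72627159e+01 -4.89104209e+00]
```

```bash
cat >> h.py <<'E'
from scipy.spatial.transform import Rotation as Ro
def go(*T):
    "T: (x,y,z,yaw) tool-down world targets -> row values from the current pose"
    s=status.sense(); p=s['tool_pos']; R=Ro.from_euler('xyz',s['tcp_rot'],degrees=True)
    print("t",round(s['time'],2),"tcp",p.round(1),s['tcp_rot'].round(2),"gap",round(s['finger_gap'],1),"F",s['ft_force'].round(1))
    for x,y,z,a in T:
        d=R.inv().apply(np.array([x,y,z])-p)/10
        v=(R.inv()*Ro.from_euler('xyz',[180,0,a],degrees=True)).as_rotvec()
        print(" row",d.round(2),v.round(4),"mm",np.linalg.norm(d*10).round())
E
python3 - <<'E'
from h import *
go((440,-200,230,45),(490,100,230,75),(429,378,180,103.6))
E
```

```text
t 0.25 tcp [ 233.5 -552.4  230.8] [-179.95   -0.     22.9 ] gap 86.0 F [-0.4  0.2 -0.1]
 row [ 32.74 -24.43   0.1 ] [-9.000e-04 -2.000e-04 -3.856e-01] mm 408.0
 row [ 49.02 -50.11   0.13] [-8.000e-04 -5.000e-04 -9.092e-01] mm 701.0
 row [ 54.22 -78.09   5.15] [-7.0000e-04 -7.0000e-04 -1.4084e+00] mm 952.0
```

```bash
python3 -m handwheel '{"series": [[[32.7,-24.4,0,0,0,-0.386,1],[32.7,-24.4,0,0,0,-0.386,1],[32.7,-24.4,0,0,0,-0.386,1],[32.7,-24.4,0,0,0,-0.386,1],[32.7,-24.4,0,0,0,-0.386,1],[32.7,-24.4,0,0,0,-0.386,1],[32.7,-24.4,0,0,0,-0.386,1],[49,-50.1,0,0,0,-0.9,1],[49,-50.1,0,0,0,-0.9,1],[49,-50.1,0,0,0,-0.9,1],[49,-50.1,0,0,0,-0.9,1],[49,-50.1,0,0,0,-0.9,1]]]}'
python3 - <<'E'
from h import *
go((429,378,180,103.6))
E
```

```text
time: 1.75
tool_pos: [489.9, 101.9, 231.5]
tcp_rot: [180.0, -0.0, 74.5]
ft_force: [1.0, -1.1, 0.0]
finger_gap: 85.4
grip_force: 0.0
t 1.75 tcp [489.9 101.9 231.5] [ 1.7997e+02 -2.0000e-02  7.4510e+01] gap 85.4 F [ 1.  -1.1  0. ]
 row [ 24.98 -13.24   5.15] [ 6.000e-04 -1.000e-04 -5.076e-01] mm 287.0
```

```bash
python3 -m handwheel '{"series": [[[25,-13.2,5.1,0,0,-0.508,1],[25,-13.2,5.1,0,0,-0.508,1],[25,-13.2,5.1,0,0,-0.508,1],[25,-13.2,5.1,0,0,-0.508,1],[25,-13.2,5.1,0,0,-0.508,1],[25,-13.2,5.1,0,0,-0.508,1],[25,-13.2,5.1,0,0,-0.508,1],[25,-13.2,5.1,0,0,-0.508,1]]]}'
python3 - <<'E'
from h import *
go()
d=eyes.snapshot("wrist"); cv2.imwrite("pics/w1.png",d['img'][:,:,::-1])
print(proj(d,[[429,378,41],[429,378,5]]))
E
```

```text
time: 2.75
tool_pos: [430.3, 374.8, 180.6]
tcp_rot: [180.0, 0.0, 103.5]
ft_force: [0.7, -0.2, 1.5]
finger_gap: 85.2
grip_force: 0.0
t 2.75 tcp [430.3 374.8 180.6] [179.97   0.   103.5 ] gap 85.2 F [ 0.7 -0.2  1.5]
[[319.97828144 189.87955957]
 [320.03874491 181.42023335]]
```

View pics/w1.png

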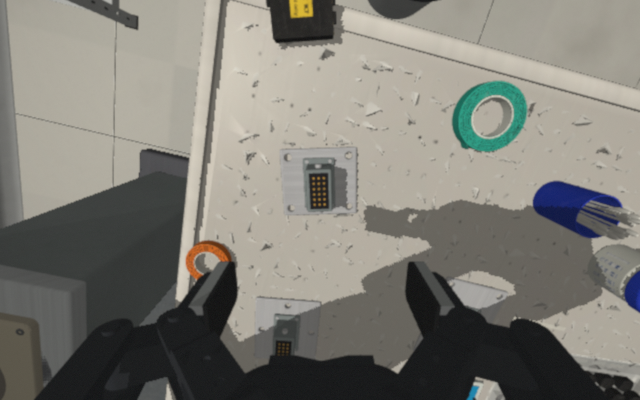

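The wrist view shows the short cover at about (319,182), with holes at (289,157), (348,155), (350,208) and (290,210). I'll fit its outline by colour.

```bash
cat >> h.py <<'E'
def plate(d,box,z=5,thr=14):
    "fit the plate outline in box=(u0,v0,u1,v1) on the plane z"
    u0,v0,u1,v1=box; c=cv2.GaussianBlur(d['img'],(3,3),0)[v0:v1,u0:u1].astype(int)
    m=((c[...,0]-c[...,2])<thr).astype(np.uint8)
    m=cv2.morphologyEx(cv2.morphologyEx(m,cv2.MORPH_OPEN,np.ones((3,3))),cv2.MORPH_CLOSE,np.ones((7,7)))
    k=max(cv2.findContours(m,cv2.RETR_EXTERNAL,cv2.CHAIN_APPROX_NONE)[0],key=cv2.contourArea)
    P=ray(d,k[:,0]+[u0,v0],z)[:,:2].astype(np.float32)
    return cv2.minAreaRect(cv2.convexHull(P))
E
python3 - <<'E'
from h import *
d=eyes.snapshot("wrist"); im=d['img']
print(im[150,320],im[200,300],im[230,320],im[180,370])
for t in (8,14,20): print(t,plate(d,(265,135,375,230),5,t))
P=ray(d,[(289,157),(348,155),(350,208),(290,210)],5)[:,:2]
print(P.round(1),P.mean(0),np.linalg.norm(np.roll(P,-1,0)-P,axis=1))
e=P[3]-P[2]+P[0]-P[1];print(np.degrees(np.arctan2(e[1],e[0])))
E
```

```text
[170 168 165] [168 166 162] [181 175 162] [179 173 160]
8 ((428.36248779296875, 377.0106201171875), (81.77488708496094, 74.20415496826172), 14.807827949523926)
14 ((428.281494140625, 376.2411193847656), (84.51103973388672, 78.21057891845703), 15.485307693481445)
20 ((429.2391357421875, 374.57659912109375), (127.44667053222656, 107.22313690185547), 13.398783683776855)
[[390.2 396.5]
 [451.6 413.4]
 [469.5 355.7]
 [403.4 337.5]] [428.6933935  375.76727262] [63.69081317 60.40834642 68.62357323 60.52155524]
-164.60681929513424
```

```bash
python3 - <<'E'
from h import *
go((428.4,376.6,70,105),(428.4,376.6,13,105))
E
```

```text
t 2.85 tcp [430.3 374.9 180.7] [ 1.7996e+02 -1.0000e-02  1.0349e+02] gap 85.7 F [-0.  -0.2  0.3]
 row [ 0.21 -0.15 11.07] [ 0.0006 -0.0001 -0.0264] mm 111.0
 row [ 0.21 -0.16 16.77] [ 0.0006 -0.0001 -0.0264] mm 168.0
```

```bash
python3 -m handwheel '{"series": [[[0.2,-0.15,5,0,0,-0.026,1],[0.2,-0.15,10,0,0,-0.026,1],[0.2,-0.15,13,0,0,-0.026,1],[0.2,-0.15,15,0,0,-0.026,1],[0.2,-0.15,16.7,0,0,-0.026,1],[0.2,-0.15,16.7,0,0,-0.026,1],[0.2,-0.15,16.7,0,0,-0.026,0],[0.2,-0.15,16.7,0,0,-0.026,0],[0.2,-0.15,16.7,0,0,-0.026,0],[0.2,-0.15,16.7,0,0,-0.026,0],[0.2,-0.15,16.7,0,0,-0.026,0],[0.2,-0.15,16.7,0,0,-0.026,0]]]}' 70
python3 -m handwheel '{"series": [[[0,0,0,0,0,0,0],[0,0,0,0,0,0,0],[0,0,-3,0,0,0,0],[0,0,-8,0,0,0,0],[0,0,-13,0,0,0,0],[0,0,-13,0,0,0,0],[0,0,-13,0,0,0,0]]]}' 70
python3 - <<'E'
from h import *
go((575,-30,150,70),)
d=eyes.snapshot("wrist"); cv2.imwrite("pics/w2.png",d['img'][:,:,::-1])
E
```

```text
time: 4.35
tool_pos: [428.4, 377.9, 14.2]
tcp_rot: [179.9, -0.0, 105.1]
ft_force: [0.0, -0.8, 6.2]
finger_gap: 25.3
grip_force: 71.1
time: 5.22
tool_pos: [427.1, 376.9, 142.1]
tcp_rot: [-179.9, 0.0, 105.1]
ft_force: [0.3, -0.2, -3.1]
finger_gap: 24.5
grip_force: 70.1
t 5.22 tcp [427.1 376.9 142.1] [-1.7992e+02  3.0000e-02  1.0507e+02] gap 24.5 F [ 0.3 -0.2 -3.1]
 row [-43.14   3.7   -0.77] [-0.0012  0.001   0.6121] mm 433.0
```

View pics/w2.png

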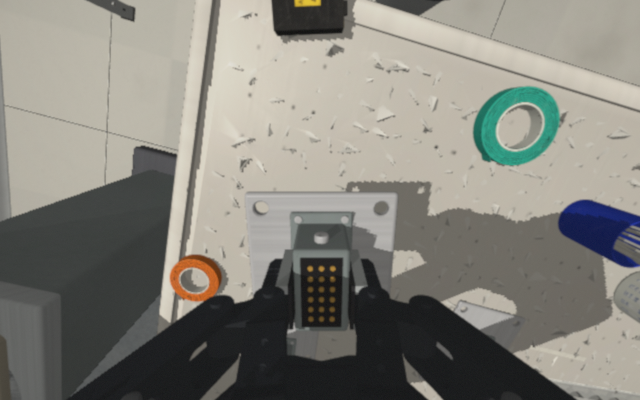

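The short cover is gripped and lifted level, its two visible holes at (262,208) and (381,208). I'll work out where it sits in the tool frame and plan a hover from which the wrist camera sees the studs.

```bash
cat >> h.py <<'E'
def totool(P):
    s=status.sense(); R=Ro.from_euler('xyz',s['tcp_rot'],degrees=True); return R.inv().apply(np.atleast_2d(P)-s['tool_pos'])
def blobs(d,boxes,f=cv2.THRESH_BINARY_INV):
    "dark (or bright) blob centre in each box, by Otsu"
    g=cv2.cvtColor(d['img'],cv2.COLOR_RGB2GRAY); o=[]
    for u0,v0,u1,v1 in boxes:
        _,m=cv2.threshold(g[v0:v1,u0:u1],0,1,f+cv2.THRESH_OTSU)
        n,l,st,c=cv2.connectedComponentsWithStats(m); k=1+np.argmax(st[1:,4]); o.append(c[k]+[u0,v0])
    return np.array(o)
E
python3 - <<'E'
from h import *
d=eyes.snapshot("wrist"); s=status.sense()
g=cv2.cvtColor(d['img'],cv2.COLOR_RGB2GRAY); print(g[200:218:2,252:274:2])
for f in (cv2.THRESH_BINARY,):
    b=blobs(d,[(253,199,272,217),(372,199,391,217)],f); print(b.round(1))
    for b_ in (b,np.array([(262,208),(381,208)])): print(totool(ray(d,b_,s['tool_pos'][2]-14.2+2.5)).round(1))
print(totool(ray(d,[(247,193),(393,193)],s['tool_pos'][2]-14.2+5)).round(1))
go((535,-180,150,70))
E
```

```text
[[174 176 173 162 159 166 174 175 175 175 176]
 [172 157 146 172 178 180 169 167 174 175 175]
 [164 122 177 186 186 185 185 177 171 175 176]
 [151  99 174 185 186 186 186 185 177 178 180]
 [145  91 148 186 186 186 185 186 180 179 179]
 [150  98 100 167 186 186 186 185 173 172 173]
 [164 125  93  93 137 155 161 153 168 171 170]
 [172 160 133 112  97 107 131 164 173 172 172]
 [170 170 163 155 154 158 165 169 169 170 170]]
[[263.3 206.8]
 [381.3 207. ]]
[[ 28.2 -31.4  11.8]
 [ 28.1  33.9  11.5]]
[[ 27.5 -32.2  11.8]
 [ 27.5  33.8  11.5]]
[[ 36.8 -39.2   9.3]
 [ 36.8  39.1   9. ]]
t 5.33 tcp [426.4 376.3 140.7] [-1.7978e+02  9.0000e-02  1.0507e+02] gap 24.7 F [ 0.  -0.  -1.5]
 row [-56.55  -3.98  -0.82] [-0.0033  0.0027  0.612 ] mm 567.0
```

```bash
python3 -m handwheel '{"series": [[[-28,-2,-3,0,0,0.3,0],[-28,-2,-3,0,0,0.3,0],[-28,-2,-3,0,0,0.3,0],[-28,-2,-3,0,0,0.3,0],[-56.5,-4,-1,0,0,0.612,0],[-56.5,-4,-1,0,0,0.612,0],[-56.5,-4,-1,0,0,0.612,0],[-56.5,-4,-1,0,0,0.612,0],[-56.5,-4,-1,0,0,0.612,0],[-56.5,-4,-1,0,0,0.612,0],[-56.5,-4,-1,0,0,0.612,0],[-56.5,-4,-1,0,0,0.612,0]]]}'
python3 - <<'E'
from h import *
go()
d=eyes.snapshot("wrist"); cv2.imwrite("pics/w3.png",d['img'][:,:,::-1]); np.savez("w3.npz",**d)
E
```

```text
time: 6.82
tool_pos: [535.5, -177.1, 152.4]
tcp_rot: [-179.9, -0.0, 70.1]
ft_force: [0.1, -0.6, -1.1]
finger_gap: 25.1
grip_force: 70.0
t 6.83 tcp [ 535.5 -177.1  152.4] [-1.7989e+02 -3.0000e-02  7.0080e+01] gap 25.1 F [ 0.1 -0.6 -1.1]
```

View pics/w3.png

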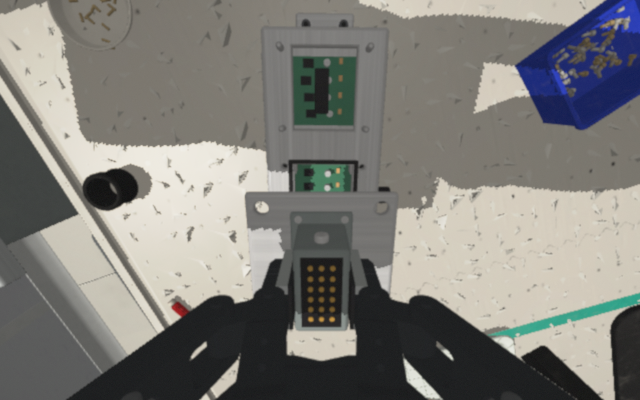

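The wrist view shows the studs near (281,46), (369,46), (282,129) and (365,129). The long bay's +y tapped holes are at (284,167) and (367,167), and the lug holes at (322±18,22). I'll enlarge it for exact pixels.

```bash
python3 - <<'E'
from h import *
d=dict(np.load("w3.npz")); c=d['img'][:,:,::-1]
P=[c[36:56,266:296],c[36:56,354:384],c[119:139,266:296],c[119:139,350:380],c[157:177,266:296],c[157:177,354:384]]
P=[cv2.resize(p,None,fx=10,fy=10,interpolation=cv2.INTER_NEAREST) for p in P]
a=np.vstack([np.hstack(P[0:2]),np.hstack(P[2:4]),np.hstack(P[4:6])]).astype(float)
cv2.imwrite("pics/studs.png",np.clip((a-40)*1.5,0,255).astype(np.uint8))
E
```

```text
(no output)
```

View pics/studs.png

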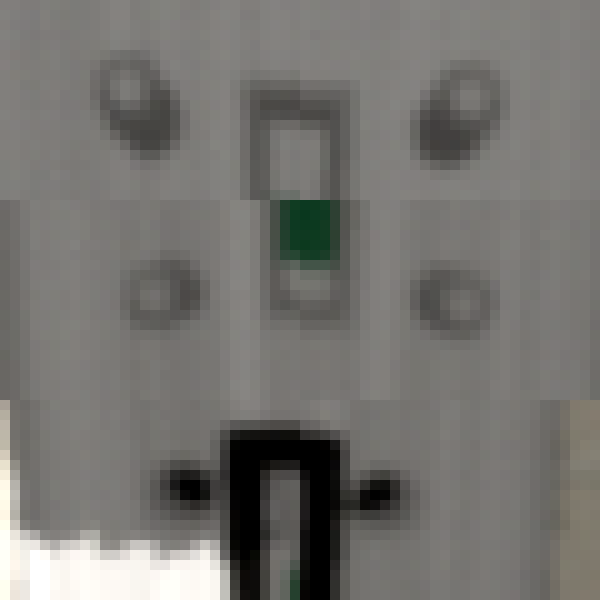

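The enlargement gives these pixels (feet, then tips):
- **Far left stud:** (280.7,49.5) and (278.5,44.3)
- **Far right stud:** (368,49.5) and (371.3,45)
- **Near left stud:** (283.8,127.2) and (280.5,127.8)
- **Near right stud:** (363,128.2) and (365.8,128.8)
- **Tapped holes:** (284.5,165.3) and (361.5,165.7)

```bash
cat >> h.py <<'E'
def fit(M,W):
    "2D rigid fit of model xy M to world xy W -> origin, yaw deg, residuals"
    M=np.array(M,float);W=np.array(W)[:,:2]; m=M-M.mean(0); w=W-W.mean(0)
    a=np.arctan2((m[:,0]*w[:,1]-m[:,1]*w[:,0]).sum(),(m*w).sum()); R=np.array([[np.cos(a),-np.sin(a)],[np.sin(a),np.cos(a)]])
    o=W.mean(0)-R@M.mean(0); return o,np.degrees(a),W-(o+M@R.T)
E
python3 - <<'E'
from h import *
d=dict(np.load("w3.npz"))
S=[(-33,96),(33,96),(-33,38),(33,38)]
feet=[(280.7,49.5),(368,49.5),(283.8,127.2),(363,128.2)]; tips=[(278.5,44.3),(371.3,45),(280.5,127.8),(365.8,128.8)]
tap=[(284.5,165.3),(361.5,165.7)]
A=ray(d,feet,48);B=ray(d,tips,59);C=ray(d,tap,48)
for M,W in ((S,A),(S,B),(S+S+[(-33,6),(33,6)],np.vstack([A,B,C]))):
    o,a,e=fit(M,W); print(o.round(2),a.round(2),e.round(1).tolist())
R=Ro.from_euler('z',a,degrees=True).as_matrix()[:2,:2]
sb=o+R@[0,67]; lb=o+R@[0,-45]; print("short bay",sb,"long bay",lb)
go((*sb,120,a+90),(*sb,80,a+90))
E
```

```text
[ 546.95 -152.42] -20.41 [[-0.1, -0.8], [-0.2, -0.2], [0.9, 0.4], [-0.7, 0.7]]
[ 546.82 -151.65] -20.75 [[-0.1, -0.2], [0.4, 0.1], [-0.3, 0.1], [0.0, 0.1]]
[ 547.03 -151.82] -20.53 [[-0.4, -1.4], [-0.4, -0.7], [0.8, -0.3], [-0.8, 0.2], [0.1, -0.1], [0.5, -0.0], [-0.3, 0.3], [-0.1, 0.1], [0.7, 0.6], [0.0, 1.2]]
short bay [570.52885482 -89.07594047] long bay [ 531.24578756 -193.96083274]
t 6.88 tcp [ 535.7 -177.1  152.8] [-1.7994e+02 -2.0000e-02  7.0100e+01] gap 24.9 F [ 0.2 -0.7 -1.7]
 row [9.46 0.28 3.28] [-0.0011 -0.0003  0.0111] mm 100.0
 row [9.46 0.29 7.28] [-0.0011 -0.0003  0.0111] mm 119.0
```

```bash
python3 - <<'E'
from h import *
d=dict(np.load("w3.npz")); g=cv2.cvtColor(d['img'],cv2.COLOR_RGB2GRAY)
print(g[207,246:274],g[207,368:398]); print(g[196:220,262],g[196:220,381])
E
```

```text
[118 111 114 115 117 116 111 102  99 134 169 192 204 188 186 205 217 219
 218 218 217 212 174 123 117 118 118 118] [118 118 117 118 117 113 110 109 110 116 121 121 122 122 122 122 122 122
 114  99  94 103 112 117 118 116 113 112 110 114]
[119 116 114 115 118 161 203 214 200 205 216 217 218 218 218 215 176 117
  97 104 108 111 111 111] [119 115 114 114 108  82  64  91 113 121 122 122 122 122 121 119 111  99
  95 105 113 113 113 114]
```

```bash
python3 - <<'E'
from h import *
d=dict(np.load("w3.npz")); s=status.sense()
for z in (7,9,11): print(z,totool(ray(d,[(260.5,208),(381.3,207.9)],s['tool_pos'][2]-z)).round(2).tolist())
R=Ro.from_euler('z',-20.6,degrees=True).as_matrix()[:2,:2]
sb=np.array([546.9,-151.8])+R@[0,67]
# cover centre in tool ~(cx,cy): tool x->(c,s), tool y->(s,-c) for yaw 69.4
c,q=np.cos(np.radians(69.4)),np.sin(np.radians(69.4))
for cx,cy in ((0,1),(-1,1)):
    t=sb-cx*np.array([c,q])-cy*np.array([q,-c]); print(cx,cy,t.round(1)); go((*t,100,69.4))
E
```

```text
7 [[29.52, -31.8, 7.04], [29.5, 32.76, 6.98]]
9 [[28.85, -32.24, 9.04], [28.83, 33.19, 8.97]]
11 [[28.18, -32.67, 11.04], [28.16, 33.62, 10.97]]
0 1 [569.5 -88.7]
t 6.88 tcp [ 535.7 -177.1  152.8] [-1.7994e+02 -2.0000e-02  7.0100e+01] gap 24.9 F [ 0.2 -0.7 -1.7]
 row [9.45 0.18 5.28] [-0.0011 -0.0003  0.0123] mm 108.0
-1 1 [569.9 -87.8]
t 6.88 tcp [ 535.7 -177.1  152.8] [-1.7994e+02 -2.0000e-02  7.0100e+01] gap 24.9 F [ 0.2 -0.7 -1.7]
 row [9.55 0.18 5.28] [-0.0011 -0.0003  0.0123] mm 109.0
```

```bash
python3 -m handwheel '{"series": [[[5,0.2,0,0,0,0.012,0],[9.5,0.23,0,0,0,0.012,0],[9.5,0.23,3,0,0,0.012,0],[9.5,0.23,5,0,0,0.012,0],[9.5,0.23,6.2,0,0,0.012,0],[9.5,0.23,6.2,0,0,0.012,0],[9.5,0.23,6.2,0,0,0.012,0],[9.5,0.23,6.2,0,0,0.012,0]]]}'
python3 - <<'E'
from h import *
go()
d=eyes.snapshot("wrist"); np.savez("w4.npz",**d); c=d['img'][:,:,::-1]
a=np.vstack([np.hstack([c[185:225,245:277],c[185:225,366:398]])])
cv2.imwrite("pics/w4.png",cv2.resize(a,None,fx=12,fy=12,interpolation=cv2.INTER_CUBIC))
E
```

```text
time: 7.88
tool_pos: [571.4, -90.7, 92.5]
tcp_rot: [179.9, -0.0, 69.3]
ft_force: [0.2, 0.5, -1.1]
finger_gap: 25.0
grip_force: 70.1
t 7.88 tcp [571.4 -90.7  92.5] [ 1.7989e+02 -1.0000e-02  6.9280e+01] gap 25.0 F [ 0.2  0.5 -1.1]
```

View pics/w4.png

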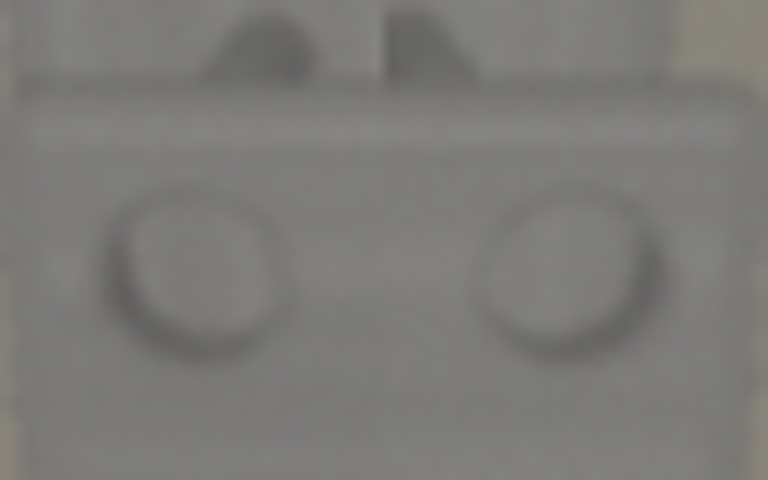

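The two held holes are visible, at crop (195,270) and (575,270), but no stud shows through them yet because of the slanted sight line. The measured pose is also off from what I expected, so I'll check whether it settles.

```bash
python3 -m handwheel '{"series": [[[0,0,0,0,0,0,0],[0,0,0,0,0,0,0],[0,0,0,0,0,0,0],[0,0,0,0,0,0,0]]]}'
python3 - <<'E'
from h import *
for i in range(3):
    eyes.snapshot("wrist"); go()
s=status.sense(); print(s['qd'].round(2))
E
```

```text
time: 8.43
tool_pos: [570.6, -90.1, 91.3]
tcp_rot: [-180.0, 0.0, 69.3]
ft_force: [-0.1, 0.6, -2.5]
finger_gap: 25.0
grip_force: 70.1
t 8.47 tcp [570.6 -90.1  91.2] [-179.99    0.     69.32] gap 24.7 F [-0.6 -0.1 -1.6]
t 8.53 tcp [570.6 -90.1  91.3] [-180.     -0.     69.32] gap 24.9 F [ 0.1 -0.3 -2.2]
t 8.57 tcp [570.6 -90.1  91.3] [-179.99    0.     69.32] gap 25.0 F [ 0.6 -0.6 -2.8]
[-0.02 -0.07  0.01  0.03  0.07  0.01]
```

```bash
python3 -m handwheel '{"series": [[[0.12,-0.1,0.5,0,0,0,0],[0.12,-0.1,1.4,0,0,0,0],[0.12,-0.1,1.4,0,0,0,0],[0.12,-0.1,1.4,0,0,0,0],[0.12,-0.1,1.4,0,0,0,0],[0.12,-0.1,1.4,0,0,0,0],[0.12,-0.1,1.4,0,0,0,0]]]}'
python3 - <<'E'
from h import *
go()
d=eyes.snapshot("wrist"); np.savez("w5.npz",**d); c=d['img']
g=cv2.cvtColor(c,cv2.COLOR_RGB2GRAY)
np.set_printoptions(linewidth=200)
print(g[198:220,250:272]);print(g[198:220,370:394])
E
```

```text
time: 9.45
tool_pos: [570.3, -88.7, 77.5]
tcp_rot: [180.0, -0.0, 69.3]
ft_force: [-0.3, 0.1, -1.8]
finger_gap: 24.9
grip_force: 70.1
t 9.45 tcp [570.3 -88.7  77.5] [179.98  -0.    69.32] gap 24.9 F [-0.3  0.1 -1.8]
[[126 127 127 127 126 127 125 126 126 125 126 125 126 126 126 126 125 127 125 125 126 125]
 [126 126 126 127 127 127 127 127 126 127 126 127 128 127 127 127 127 126 127 127 127 126]
 [126 126 126 126 127 127 125 125 122 121 120 121 122 124 126 126 127 127 127 127 126 126]
 [126 125 126 126 127 124 120 119 116 114 115 116 117 118 120 123 125 126 127 126 126 127]
 [125 125 125 125 121 118 116 118 116 113 116 121 121 118 116 116 120 125 127 126 126 126]
 [126 126 125 122 117 115 118 122 119 112 119 125 126 123 118 111 114 120 124 127 126 127]
 [128 127 124 118 112 114 121 124 118 111 116 125 127 125 118 108 108 115 122 126 127 127]
 [127 126 123 116 108 111 123 124 122 114 111 117 123 121 114 106 109 115 121 126 129 128]
 [128 127 123 114 104 107 121 125 123 122 115 112 112 110 108 109 115 121 123 126 129 130]
 [129 127 123 112 102 104 117 123 125 125 122 119 117 117 118 119 
[... 2596 characters left out ...]
7 126]
 [126 127 126 126 123 120 115 110 110 109 111 109 106 104 104 106 112 119 123 124 126 127 127 125]
 [126 126 126 126 125 124 122 117 111 107 106 106 107 109 113 117 120 124 125 126 126 127 127 125]
 [126 126 126 126 126 125 125 122 121 118 115 116 117 118 121 124 125 126 126 127 127 126 127 125]
 [126 127 126 126 125 126 126 125 125 123 123 123 123 124 125 126 126 127 126 127 127 127 127 125]
 [125 125 125 125 125 125 126 125 124 126 125 125 124 125 126 126 125 126 126 126 126 126 126 124]
 [124 124 124 124 124 125 125 124 124 125 125 125 125 125 125 125 126 126 124 125 125 126 125 123]
 [124 124 125 125 125 125 124 125 124 124 125 125 126 125 126 125 126 125 125 125 126 125 125 123]]
```

```bash
python3 - <<'E'
from h import *
d=dict(np.load("w5.npz")); zt=status.sense()['tool_pos'][2]
for off in (13.0,14.2):
    H=totool(ray(d,[(260.2,208),(381.9,208)],zt-off+5)); 
    for z in (58,60):
        T=totool(ray(d,[(262.1,203.6),(377.1,203.3)],z)); print(off,z,H[:,:2].round(2).tolist(),T[:,:2].round(2).tolist(),(T-H).mean(0)[:2].round(2))
E
```

```text
13.0 58 [[29.18, -32.01], [29.09, 33.66]] [[28.02, -33.22], [28.12, 33.21]] [-1.06 -0.83]
13.0 60 [[29.18, -32.01], [29.09, 33.66]] [[28.66, -32.8], [28.76, 32.81]] [-0.43 -0.82]
14.2 58 [[28.78, -32.27], [28.69, 33.92]] [[28.02, -33.22], [28.12, 33.21]] [-0.66 -0.83]
14.2 60 [[28.78, -32.27], [28.69, 33.92]] [[28.66, -32.8], [28.76, 32.81]] [-0.02 -0.82]
```

```bash
python3 -m handwheel '{"series": [[[-0.04,-0.08,0,0,0,0,0],[-0.04,-0.08,0.2,0,0,0,0],[-0.04,-0.08,0.4,0,0,0,0],[-0.04,-0.08,0.6,0,0,0,0],[-0.04,-0.08,0.7,0,0,0,0],[-0.04,-0.08,0.7,0,0,0,0],[-0.04,-0.08,0.7,0,0,0,0],[-0.04,-0.08,0.7,0,0,0,0]]]}'
python3 - <<'E'
from h import *
go()
d=eyes.snapshot("wrist"); np.savez("w6.npz",**d); c=d['img']
g=cv2.cvtColor(c,cv2.COLOR_RGB2GRAY)
np.set_printoptions(linewidth=200)
print(g[199:218,250:272]);print(g[199:218,371:394])
E
```

```text
time: 10.5
tool_pos: [569.3, -88.8, 70.4]
tcp_rot: [180.0, -0.0, 69.3]
ft_force: [0.8, -0.0, -2.7]
finger_gap: 24.5
grip_force: 70.1
t 10.5 tcp [569.3 -88.8  70.4] [179.99  -0.    69.32] gap 24.5 F [ 0.8 -0.  -2.7]
[[128 127 127 127 128 128 128 127 127 127 128 127 127 128 128 128 128 128 128 128 128 127]
 [127 127 128 127 128 128 127 125 124 123 121 120 121 126 127 127 128 127 128 128 128 127]
 [126 126 126 127 126 125 122 120 119 116 113 111 113 116 118 122 126 126 127 128 127 128]
 [126 126 126 125 121 119 118 118 118 112 109 109 110 108 109 115 121 126 127 127 127 127]
 [127 126 126 124 118 116 119 122 116 109 109 113 112 110 108 108 113 122 125 127 128 128]
 [127 127 124 120 113 114 122 120 112 112 114 116 116 114 109 105 106 114 123 126 128 129]
 [129 127 124 116 109 111 123 119 113 115 121 122 119 115 110 104 101 109 119 126 129 130]
 [129 129 123 115 105 107 121 119 112 120 126 126 125 118 110 103 101 111 122 127 130 130]
 [130 129 123 113 103 105 118 119 113 117 127 128 127 121 110 104 107 117 124 126 131 131]
 [129 129 124 113 102 100 113 121 115 115 121 126 125 118 110 108 
[... 1950 characters left out ...]
5 108 104 110 119 124 127 128 126]
 [127 126 123 119 119 124 130 130 129 128 128 125 120 113 106 103 108 114 121 125 127 127 125]
 [128 127 125 121 117 117 118 122 124 122 120 114 109 104 104 107 114 120 123 126 127 126 125]
 [127 127 126 124 121 116 111 111 111 110 108 106 104 105 108 113 119 122 125 127 127 128 126]
 [127 127 128 127 124 121 118 112 109 106 107 107 110 114 118 121 123 126 127 128 127 127 126]
 [127 127 127 127 127 125 124 121 118 117 116 117 119 122 125 126 126 127 127 128 129 127 125]
 [127 128 126 127 128 127 126 126 125 123 124 125 124 125 126 127 127 128 128 129 127 128 126]
 [126 125 126 127 126 127 127 126 125 125 125 125 126 127 127 126 127 126 127 126 127 126 126]]
```

```bash
python3 -m handwheel '{"series": [[[0.02,0,0.2,0,0,0,0],[0.02,0,0.4,0,0,0,0],[0.02,0,0.55,0,0,0,0],[0.02,0,0.7,0,0,0,0],[0.02,0,0.7,0,0,0,0],[0.02,0,0.7,0,0,0,0]]]}'
python3 -c "from h import *;go()"
```

```text
time: 11.3
tool_pos: [569.4, -88.6, 63.3]
tcp_rot: [180.0, -0.0, 69.3]
ft_force: [0.4, 1.3, -2.0]
finger_gap: 24.7
grip_force: 70.1
t 11.3 tcp [569.4 -88.6  63.3] [180.    -0.    69.32] gap 24.7 F [ 0.4  1.3 -2. ]
```

```bash
python3 -m handwheel '{"series": [[[0,0,0.08,0,0,0,0],[0,0,0.16,0,0,0,0],[0,0,0.24,0,0,0,0],[0,0,0.24,0,0,0,0],[0,0,0.24,0,0,0,0]]]}'
python3 -c "from h import *;go()"
```

```text
time: 11.92
tool_pos: [569.5, -88.6, 62.2]
tcp_rot: [180.0, 0.0, 69.3]
ft_force: [-6.5, 1.5, 9.8]
finger_gap: 24.8
grip_force: 71.6
t 11.93 tcp [569.5 -88.6  62.2] [179.98   0.    69.32] gap 24.8 F [-6.5  1.5  9.8]
```

Contact came at a TCP height of 62.2, which is 48 plus the 14.2 grasp height, so the cover is seated. Releasing it.

```bash
python3 -m handwheel '{"series": [[[0,0,-0.1,0,0,0,0.7],[0,0,-0.1,0,0,0,0.7],[0,0,-0.1,0,0,0,0.7],[0,0,-0.1,0,0,0,0.7],[0,0,-0.3,0,0,0,0.7],[0,0,-3,0,0,0,0.7],[0,0,-8,0,0,0,1],[0,0,-13,0,0,0,1],[-5,0,-13,0,0,0,1],[-5,0,-13,0,0,0,1],[-5,0,-13,0,0,0,1]]]}'
python3 - <<'E'
from h import *
go()
d=eyes.snapshot("wrist"); np.savez("w7.npz",**d); cv2.imwrite("pics/w7.png",d['img'][:,:,::-1])
d2=eyes.snapshot("top"); c=d2['img'][135:225,345:455,::-1]
go((600,0,230,80),(649,237,190,88.6))
E
```

```text
time: 13.3
tool_pos: [551.4, -135.2, 190.5]
tcp_rot: [-180.0, -0.0, 69.3]
ft_force: [-0.2, -0.1, -0.3]
finger_gap: 85.6
grip_force: 0.0
t 13.3 tcp [ 551.4 -135.2  190.5] [-1.7996e+02 -3.0000e-02  6.9260e+01] gap 85.6 F [-0.2 -0.1 -0.3]
t 13.4 tcp [ 551.6 -134.5  190.3] [-1.7994e+02 -2.0000e-02  6.9340e+01] gap 85.7 F [-0.5 -0.8 -0.3]
 row [14.3  -0.22 -3.97] [-0.0011 -0.0004 -0.186 ] mm 148.0
 row [38.2  -3.99  0.05] [-0.001  -0.0005 -0.3361] mm 384.0
```

View pics/w7.png

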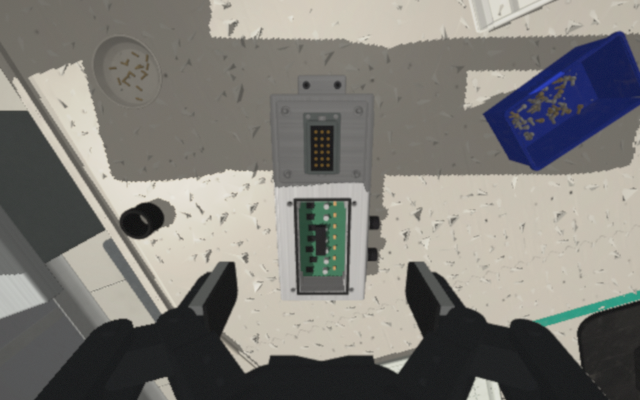

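The short cover is flat on the housing with all four studs through its holes, and the bead is untouched. All four tapped holes of the long bay are in view, so I'll measure them from this same picture.

```bash
python3 - <<'E'
from h import *
d=dict(np.load("w7.npz"))
R=Ro.from_euler('z',-20.6,degrees=True).as_matrix()[:2,:2]; o=np.array([546.9,-151.8])
M=[(-33,6),(33,6),(-33,-96),(33,-96)]
X=np.c_[o+np.array(M)@R.T,[48]*4]; p=proj(d,X); print(p.round(1).tolist())
g=cv2.cvtColor(d['img'],cv2.COLOR_RGB2GRAY); np.set_printoptions(linewidth=200)
q=[]
for u,v in p.round().astype(int):
    w=g[v-6:v+7,u-6:u+7].astype(float); print(w.astype(int)[1:-1,1:-1])
E
```

```text
[[289.5, 203.6], [354.3, 203.4], [292.8, 290.0], [351.4, 289.8]]
[[195 192 191 193 194 190 191 192 177 132  73]
 [194 192 191 191 186 177 179 186 174 125  62]
 [194 193 185 171 150 130 132 151 159 123  60]
 [194 191 176 142 103  76  70 104 134 118  60]
 [195 190 168 124  89  78  74  90 121 114  60]
 [195 190 167 124  99  92  92 106 127 115  60]
 [195 191 173 143 123 114 115 135 152 126  61]
 [195 193 183 170 158 148 149 165 175 143  67]
 [195 194 190 188 183 178 178 183 185 150  69]
 [195 194 190 191 193 191 189 191 190 152  69]
 [195 193 192 191 194 192 190 191 189 153  70]]
[[ 98 119 157 183 188 189 190 188 188 187 189]
 [ 52  70 137 181 185 188 187 187 188 188 188]
 [ 45  61 133 173 169 163 168 180 186 188 190]
 [ 49  58 121 149 124 109 123 158 182 187 190]
 [ 51  55 100 113  76  64  92 139 175 186 190]
 [ 51  54  90 102  80  78  99 137 171 185 189]
 [ 49  60  97 112  98  95 108 143 174 186 189]
 [ 48  66 114 135 126 123 136 162 180 187 189]
 [ 49  70 130 164 159 157 165 178 185 188 189]
 [ 49  71 138 179 180 180 182 186 187 188 189]
 [ 48  70 138 182 188 188 189 188 188 188 189]]
[... 336 characters left out ...]
184 176 167 159 158 167 171 140  66  43]
 [186 183 181 181 178 177 179 178 143  71  46]
 [187 184 182 183 184 183 184 180 155 107  84]
 [186 184 182 184 185 184 183 181 172 155 147]]
[[ 76  52  88 149 185 188 187 187 186 186 187]
 [ 73  51  87 148 182 184 184 185 187 186 188]
 [ 74  50  84 137 160 154 156 172 183 186 187]
 [ 76  51  77 111 119 109 118 148 175 185 187]
 [ 72  50  71  95  96  93 105 138 171 184 186]
 [ 72  50  81 105 105 100 115 149 177 185 187]
 [ 70  56  99 131 135 134 145 165 181 186 186]
 [ 57  57 108 153 167 166 171 179 185 186 187]
 [ 51  61 114 163 183 182 183 185 186 186 186]
 [ 90  99 137 175 186 188 186 186 186 186 186]
 [150 152 167 184 186 186 186 186 185 186 186]]
```

```bash
python3 - <<'E'
from h import *
d=dict(np.load("w7.npz"))
R=Ro.from_euler('z',-20.6,degrees=True).as_matrix()[:2,:2]; o=np.array([546.9,-151.8])
M=[(-33,6),(33,6),(-33,-96),(33,-96)]
p=proj(d,np.c_[o+np.array(M)@R.T,[48]*4]).round().astype(int)
g=cv2.cvtColor(d['img'],cv2.COLOR_RGB2GRAY).astype(float)
cols=[(2,8),(3,9),(2,7),(3,9)]; q=[]
for (u,v),(a,b) in zip(p,cols):
    w=np.clip(165-g[v-3:v+4,u-5+a:u-5+b],0,None)
    yy,xx=np.mgrid[v-3:v+4,u-5+a:u-5+b]; q.append([(w*xx).sum()/w.sum(),(w*yy).sum()/w.sum()])
print(np.round(q,2).tolist())
W=ray(d,q,48); o,a,e=fit(M,W); print(o.round(2),a.round(2),e.round(2).tolist())
R=Ro.from_euler('z',a,degrees=True).as_matrix()[:2,:2]; print("long bay",o+R@[0,-45])
E
```

```text
[[289.23, 203.22], [353.75, 202.94], [292.51, 289.45], [350.55, 289.21]]
[ 546.66 -151.09] -20.67 [[0.16, -0.29], [-0.16, 0.0], [0.31, -0.06], [-0.32, 0.35]]
long bay [ 530.77892754 -193.19088093]
```

```bash
python3 -m handwheel '{"series": [[[14.3,-0.2,-4,0,0,-0.186,1],[14.3,-0.2,-4,0,0,-0.186,1],[14.3,-0.2,-4,0,0,-0.186,1],[38.2,-4,0,0,0,-0.336,1],[38.2,-4,0,0,0,-0.336,1],[38.2,-4,0,0,0,-0.336,1],[38.2,-4,0,0,0,-0.336,1],[38.2,-4,0,0,0,-0.336,1],[38.2,-4,0,0,0,-0.336,1],[38.2,-4,0,0,0,-0.336,1],[38.2,-4,0,0,0,-0.336,1],[38.2,-4,0,0,0,-0.336,1]]]}'
python3 - <<'E'
from h import *
go()
d=eyes.snapshot("wrist"); np.savez("w8.npz",**d)
a=np.radians(-1.4);R=np.array([[np.cos(a),-np.sin(a)],[np.sin(a),np.cos(a)]])
C=np.array([(-42,-60),(42,-60),(42,60),(-42,60)])@R.T+[649.3,236.6]
p=proj(d,np.c_[C,[5]*4]); print(p.round(0).tolist())
b=(*(p.min(0)-15).astype(int),*(p.max(0)+15).astype(int)); b=[max(0,int(x)) for x in b]
for t in (6,8,11,14): print(t,plate(d,b,5,t))
E
```

```text
time: 14.9
tool_pos: [649.4, 235.3, 191.4]
tcp_rot: [180.0, -0.0, 88.5]
ft_force: [0.6, 0.1, -0.6]
finger_gap: 85.4
grip_force: 0.0
t 14.9 tcp [649.4 235.3 191.4] [ 1.7996e+02 -1.0000e-02  8.8500e+01] gap 85.4 F [ 0.6  0.1 -0.6]
[[286.0, 230.0], [355.0, 230.0], [359.0, 127.0], [281.0, 127.0]]
6 ((660.7593994140625, 231.44317626953125), (65.06541442871094, 60.51896667480469), 88.41209411621094)
8 ((651.1456909179688, 235.19436645507812), (118.09672546386719, 82.09806060791016), 87.60140228271484)
11 ((657.46484375, 234.498779296875), (119.76718139648438, 98.69654846191406), 88.4045639038086)
14 ((647.643310546875, 227.31166076660156), (136.76837158203125, 130.18316650390625), 88.39946746826172)
```

```bash
python3 - <<'E'
from h import *
d=dict(np.load("w8.npz"))
a=np.radians(-1.8);R=np.array([[np.cos(a),-np.sin(a)],[np.sin(a),np.cos(a)]])
M=[(-33,-51),(33,-51),(33,51),(-33,51)]
c=d['img'].astype(float); s=c[...,0]-c[...,2]
g=cv2.cvtColor(d['img'],cv2.COLOR_RGB2GRAY).astype(float); ctr=np.array([650.5,235.6])
for it in range(3):
    p=proj(d,np.c_[np.array(M)@R.T+ctr,[4]*4]); q=[]
    for u,v in p.round().astype(int):
        yy,xx=np.mgrid[v-6:v+7,u-6:u+7]; w0=g[v-6:v+7,u-6:u+7]; w=np.abs(w0-np.median(w0)); w=np.clip(w-6,0,None)*(np.hypot(xx-u,yy-v)<6)
        q.append([(w*xx).sum()/w.sum(),(w*yy).sum()/w.sum()])
    ctr,al,e=fit(M,ray(d,q,4)); a=np.radians(al);R=np.array([[np.cos(a),-np.sin(a)],[np.sin(a),np.cos(a)]])
    print(ctr.round(2),al.round(2),e.round(1).tolist(),np.round(q,1).tolist())
go((650.5,235.5,80,90+al),(650.5,235.5,13.5,90+al))
E
```

```text
[648.64 236.3 ] -1.23 [[-0.6, -1.5], [-0.7, 4.3], [0.9, -2.2], [0.3, -0.5]] [[292.0, 224.0], [346.8, 219.2], [350.2, 137.7], [289.5, 136.5]]
[648.19 236.45] -1.23 [[-0.6, -1.6], [-0.8, 4.6], [0.9, -2.2], [0.6, -0.7]] [[291.6, 224.0], [346.3, 218.9], [349.7, 137.6], [289.3, 136.5]]
[648.19 236.45] -1.23 [[-0.6, -1.6], [-0.8, 4.6], [0.9, -2.2], [0.6, -0.7]] [[291.6, 224.0], [346.3, 218.9], [349.7, 137.6], [289.3, 136.5]]
t 14.95 tcp [649.4 235.5 191.3] [ 1.7997e+02 -1.0000e-02  8.8510e+01] gap 85.5 F [0.4 0.3 0.2]
 row [ 0.    0.11 11.13] [ 0.0005 -0.0001 -0.0044] mm 111.0
 row [ 0.    0.11 17.78] [ 0.0005 -0.0001 -0.0044] mm 178.0
```

```bash
python3 -m handwheel '{"series": [[[0,0,6,0,0,0,1],[0,0,11,0,0,0,1],[0,0,14,0,0,0,1],[0,0,16,0,0,0,1],[0,0,17.7,0,0,0,1],[0,0,17.7,0,0,0,1],[0,0,17.7,0,0,0,0],[0,0,17.7,0,0,0,0],[0,0,17.7,0,0,0,0],[0,0,17.7,0,0,0,0],[0,0,17.7,0,0,0,0],[0,0,17.7,0,0,0,0]]]}' 80
python3 -m handwheel '{"series": [[[0,0,0,0,0,0,0],[0,0,0,0,0,0,0],[0,0,0,0,0,0,0]]]}' 80
python3 -m handwheel '{"series": [[[0,0,-3,0,0,0,0],[0,0,-8,0,0,0,0],[0,0,-13,0,0,0,0],[0,0,-17,0,0,0,0],[0,0,-17,0,0,0,0],[0,0,-17,0,0,0,0],[0,0,-17,0,0,0,0],[0,0,-17,0,0,0,0]]]}' 80
python3 - <<'E'
from h import *
go((572,-82,180,69.3),(530.8,-193.2,120,69.3))
d=eyes.snapshot("wrist"); np.savez("w9.npz",**d); g=cv2.cvtColor(d['img'],cv2.COLOR_RGB2GRAY)
p=proj(d,status.sense()['tool_pos']+Ro.from_euler('xyz',status.sense()['tcp_rot'],degrees=True).apply([[51,-33,9],[51,33,9]])); print(p)
np.set_printoptions(linewidth=220)
for u,v in p.round().astype(int): print(u,v);print(g[v-13:v+14,u-13:u+14])
E
```

```text
time: 16.45
tool_pos: [650.0, 236.4, 15.1]
tcp_rot: [179.9, -0.0, 88.6]
ft_force: [-0.5, 0.2, 6.4]
finger_gap: 24.8
grip_force: 80.3
time: 16.82
tool_pos: [650.0, 236.4, 15.1]
tcp_rot: [179.9, -0.0, 88.6]
ft_force: [0.1, 0.3, 5.8]
finger_gap: 24.8
grip_force: 80.4
time: 17.82
tool_pos: [648.2, 235.9, 181.7]
tcp_rot: [-179.8, 0.1, 88.6]
ft_force: [0.2, 0.7, -2.1]
finger_gap: 24.8
grip_force: 79.4
t 17.82 tcp [648.2 235.9 181.7] [-1.7982e+02  6.0000e-02  8.8570e+01] gap 24.8 F [ 0.2  0.7 -2.1]
 row [-31.97  -6.82   0.22] [-0.003   0.0015  0.3363] mm 327.0
 row [-43.18 -10.64   6.24] [-0.003   0.0015  0.3363] mm 449.0
[[256.594229   167.12004331]
 [384.12975575 166.99951007]]
257 167
[[193 194 195 195 194 194 194 194 194 194 193 193 193 193 193 193 193 193 193 194 192 193 192 193 192 192 192]
 [201 204 202 201 202 202 202 201 200 201 201 200 200 201 200 202 201 201 199 198 199 198 198 198 197 198 198]
 [202 206 202 202 203 204 203 203 203 203 202 201 202 203 203 204 204 201 201 200 198 199 197 197 199 198 200]
 [203 207 202 203 203 204 204 204 204 203 204 202 204 204 206 205 205 203 202
[... 4893 characters left out ...]
 182 186 187 187 187 187 184 175]
 [192 188 187 189 191 191 181 163 148 133 118 111 111 115 124 135 150 165 179 184 187 187 187 187 187 183 173]
 [190 189 187 190 192 192 189 183 169 155 147 144 146 149 154 160 168 176 183 186 187 187 187 188 187 183 171]
 [190 188 188 190 192 193 193 190 185 178 176 174 174 174 174 175 177 182 185 187 187 186 187 187 187 182 171]
 [190 188 188 190 192 194 192 192 191 191 190 189 187 185 182 182 182 184 186 187 187 187 187 187 187 181 169]
 [190 188 188 190 192 192 192 191 191 192 193 192 192 189 187 184 183 184 186 187 188 187 187 188 186 181 167]
 [189 189 188 190 191 193 193 192 192 193 192 194 193 191 186 183 182 184 186 187 187 186 188 187 187 180 166]]
```

```bash
python3 - <<'E'
from h import *
d=dict(np.load("w9.npz")); zt=status.sense()['tool_pos'][2]
H=totool(ray(d,[(258.2,167.7),(383.7,168)],zt-10.1)); print(H.round(2)); 
cx=H[:,0].mean()-51; cy=H[:,1].mean(); print(cx,cy)
c,q=np.cos(np.radians(69.33)),np.sin(np.radians(69.33))
t=np.array([530.8,-193.2])-cx*np.array([c,q])-cy*np.array([q,-c]); print(t)
go((600,20,190,77),(*t,130,69.33))
E
```

```text
[[ 50.48 -32.44  10.14]
 [ 50.29  33.02   9.98]]
-0.6159116238817575 0.2939508444141765
[ 530.74237863 -192.519975  ]
t 17.88 tcp [648.4 236.  182.2] [-1.7986e+02  4.0000e-02  8.8570e+01] gap 24.7 F [ 0.4 -0.8 -2.5]
 row [-21.71  -4.3   -0.76] [-0.0024  0.001   0.2019] mm 221.0
 row [-43.12 -10.68   5.28] [-0.0023  0.0011  0.3358] mm 447.0
```

```bash
python3 -m handwheel '{"series": [[[-6,-1,0,0,0,0.05,0],[-12,-2,0,0,0,0.1,0],[-18,-3.5,0,0,0,0.17,0],[-24,-5,0,0,0,0.23,0],[-30,-6.7,0,0,0,0.28,0],[-36,-8.5,0,0,0,0.336,0],[-41,-10,0,0,0,0.336,0],[-43.1,-10.7,0,0,0,0.336,0],[-43.1,-10.7,2,0,0,0.336,0],[-43.1,-10.7,4,0,0,0.336,0],[-43.1,-10.7,5.5,0,0,0.336,0],[-43.1,-10.7,5.5,0,0,0.336,0]]]}'
python3 -m handwheel '{"series": [[[0,0,0,0,0,0,0],[0,0,0,0,0,0,0],[0,0,0,0,0,0,0],[0,0,0,0,0,0,0],[0,0,0,0,0,0,0],[0,0,0,0,0,0,0]]]}'
python3 -c "from h import *;go((530.7,-192.5,83,69.33))"
```

```text
time: 19.38
tool_pos: [530.2, -190.4, 126.2]
tcp_rot: [-179.7, -0.0, 69.4]
ft_force: [-0.7, -0.2, -2.9]
finger_gap: 24.3
grip_force: 79.5
time: 20.12
tool_pos: [531.4, -192.1, 128.9]
tcp_rot: [180.0, -0.0, 69.3]
ft_force: [0.2, 0.1, -2.0]
finger_gap: 24.5
grip_force: 79.5
t 20.12 tcp [ 531.4 -192.1  128.9] [180.    -0.    69.31] gap 24.5 F [ 0.2  0.1 -2. ]
 row [-0.07 -0.05  4.59] [ 0.     -0.     -0.0003] mm 46.0
```

```bash
python3 -m handwheel '{"series": [[[-0.06,-0.05,1,0,0,0,0],[-0.06,-0.05,2,0,0,0,0],[-0.06,-0.05,3,0,0,0,0],[-0.06,-0.05,4,0,0,0,0],[-0.06,-0.05,4.5,0,0,0,0],[-0.06,-0.05,5,0,0,0,0],[-0.06,-0.05,5,0,0,0,0],[-0.06,-0.05,5,0,0,0,0],[-0.06,-0.05,5,0,0,0,0],[-0.06,-0.05,5,0,0,0,0],[-0.06,-0.05,5,0,0,0,0]]]}'
python3 - <<'E'
from h import *
go()
d=eyes.snapshot("wrist"); np.savez("w10.npz",**d); g=cv2.cvtColor(d['img'],cv2.COLOR_RGB2GRAY)
np.set_printoptions(linewidth=220)
for u,v in ((258,168),(384,168)): print(u,v);print(g[v-11:v+11,u-11:u+12])
E
```

```text
time: 21.5
tool_pos: [530.8, -192.4, 79.0]
tcp_rot: [180.0, 0.0, 69.3]
ft_force: [-0.8, 0.0, -2.8]
finger_gap: 25.1
grip_force: 79.5
t 21.5 tcp [ 530.8 -192.4   79. ] [179.99   0.    69.32] gap 25.1 F [-0.8  0.  -2.8]
258 168
[[114 115 116 116 115 115 114 115 116 116 118 118 118 118 118 116 116 116 114 115 115 115 115]
 [114 115 114 116 116 116 115 115 115 115 116 116 117 118 117 117 116 114 115 114 114 116 117]
 [115 114 115 116 117 115 115 113 111 109 109 109 109 109 110 114 113 115 115 114 114 115 116]
 [114 116 116 116 115 113 111 107 107 108 109 108 108 105 104 107 110 113 115 115 114 115 116]
 [114 115 115 116 115 109 105 104 109 115 115 114 110 103  99  97  99 107 113 114 114 116 116]
 [113 114 116 115 111 105 102 107 116 119 119 117 111 104  97  90  93  99 107 112 114 115 116]
 [114 116 116 112 106 100 100 112 119 120 119 117 111 105  99  91  91  95 101 107 112 115 115]
 [113 115 114 110 103  97 103 116 119 120 119 118 113 108 102  95  91  94  98 104 110 115 116]
 [114 116 114 108 101  93 102 119 119 120 120 117 113 108 104  99  95  94  95 101 108 114 115]
 [114 115 114 108  
[... 2615 characters left out ...]
3 104  95  91  99 106 110 114 114]
 [114 115 115 112 113 115 114 116 116 115 118 120 119 115 106  97  93  96 105 109 112 114 114]
 [115 115 116 116 114 114 111 114 114 115 115 116 112 107  98  93  97 104 109 111 113 114 114]
 [114 116 117 116 115 113 111 108 107 107 106 105 103 100  98 100 103 108 111 113 113 114 114]
 [114 115 116 117 116 115 111 107 103 102 102 101 101 101 103 106 110 111 114 114 113 114 115]
 [114 116 116 118 118 116 114 112 112 109 110 108 106 107 107 110 112 114 113 114 115 114 115]
 [115 115 117 117 117 118 117 115 115 116 116 114 112 111 111 111 112 113 114 114 114 113 114]
 [115 116 117 117 118 116 117 116 117 117 117 115 115 111 111 112 114 113 113 113 114 114 114]]
```

```bash
python3 -m handwheel '{"series": [[[0,-0.05,0.2,0,0,0,0],[0,-0.05,0.4,0,0,0,0],[0,-0.05,0.6,0,0,0,0],[0,-0.05,0.6,0,0,0,0],[0,-0.05,0.6,0,0,0,0],[0,-0.05,0.6,0,0,0,0],[0,-0.05,0.6,0,0,0,0],[0,-0.05,0.6,0,0,0,0]]]}'
python3 - <<'E'
from h import *
go()
d=eyes.snapshot("wrist"); np.savez("w11.npz",**d); g=cv2.cvtColor(d['img'],cv2.COLOR_RGB2GRAY)
np.set_printoptions(linewidth=220)
for u,v in ((258,168),(384,168)): print(u,v);print(g[v-11:v+11,u-11:u+12])
s=status.sense()['tool_pos']; R=Ro.from_euler('xyz',status.sense()['tcp_rot'],degrees=True)
H=R.apply([[50.4,-32.7,10.1],[50.4,33.3,10.1]])+s; print("rim expected",proj(d,H).round(1).tolist())
T=H.copy();T[:,2]=48; print("tapped if aligned",proj(d,T).round(1).tolist())
a=np.radians(-20.67); o=np.array([530.8,-193.2]); Rz=np.array([[np.cos(a),-np.sin(a)],[np.sin(a),np.cos(a)]])
print("tapped per w7",proj(d,np.c_[o+np.array([(-33,51),(33,51)])@Rz.T,[48,48]]).round(1).tolist())
E
```

```text
time: 22.55
tool_pos: [530.3, -192.2, 72.9]
tcp_rot: [180.0, -0.0, 69.3]
ft_force: [0.2, -0.1, -2.4]
finger_gap: 24.4
grip_force: 79.5
t 22.55 tcp [ 530.3 -192.2   72.9] [180.    -0.    69.32] gap 24.4 F [ 0.2 -0.1 -2.4]
258 168
[[115 115 116 117 116 115 116 117 116 117 117 119 119 119 118 118 117 115 115 114 115 116 117]
 [116 115 117 117 117 115 116 116 117 116 117 118 118 118 118 117 116 116 116 115 117 116 116]
 [115 116 117 117 117 116 115 114 111 110 109 110 111 110 112 114 116 116 116 115 115 115 117]
 [115 115 115 117 115 114 111 107 107 108 108 107 107 105 105 108 109 114 115 116 116 115 116]
 [114 116 117 117 114 110 105 105 109 114 113 113 108 103 100  97 100 109 113 115 114 116 116]
 [115 115 117 116 112 105 103 107 116 118 116 112 107 100  94  90  88  93 107 112 114 115 116]
 [114 116 117 113 107 100 101 112 119 119 116 111 104  97  90  88  78  74  92 107 112 116 116]
 [114 115 115 111 103  98 103 116 120 118 116 111 104  98  90  88  80  62  72  95 111 115 116]
 [114 115 115 110 100  94 103 119 120 119 116 111 105  99  93  91  86  75  70  87 108 114 116]
 [114 115 114 10
[... 2762 characters left out ...]
117 115 115 114 115 115 115 115 114 110 106 100  95  97 106 109 112 113 115 116]
 [115 116 117 116 116 114 111 109 108 106 107 105 102 100  97 100 105 110 113 114 114 114 115]
 [115 116 117 118 117 116 112 109 104 103 102 102 102 102 103 107 110 112 114 114 115 115 115]
 [115 116 117 118 118 117 116 114 111 110 111 109 109 108 109 112 113 115 114 115 115 115 115]
 [115 117 118 118 118 118 117 117 116 116 116 115 113 111 111 112 113 115 115 115 114 114 115]
 [115 117 118 119 118 117 117 118 118 118 117 115 115 113 112 114 114 114 115 115 114 115 115]]
rim expected [[257.1, 168.3], [383.1, 168.2]]
tapped if aligned [[262.4, 163.4], [377.9, 163.3]]
tapped per w7 [[263.3, 163.6], [378.7, 163.4]]
```

Through both visible holes the tapped holes sit where an aligned pair should appear, to within about 0.5 mm. The underside is 9.8 mm above the face, and the arm is level and settled, so I'm handing in.

```bash
python3 -m handwheel '{"series": [[[0,0,0,0,0,0,0],[0,0,0,0,0,0,0],[0,0,0,0,0,0,0]]]}'
python3 -c "
from h import *
go(); print(r.hand_in())"
```

```text
time: 22.98
tool_pos: [530.3, -192.3, 72.9]
tcp_rot: [180.0, 0.0, 69.3]
ft_force: [-0.1, 1.5, -2.2]
finger_gap: 24.6
grip_force: 79.5
t 22.98 tcp [ 530.3 -192.3   72.9] [180.     0.    69.32] gap 24.6 F [-0.1  1.5 -2.2]
the job is handed in; nothing more can be done
None
```

The job is handed in at 23 s: the short cover is seated on its four studs and released, and the long cover is held level and still about 10 mm above the long bay. Its two visible holes line up over the tapped holes to about 0.5 mm; the other two were hidden from the camera.

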